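# Refit the gas-valve knob on its D-spindle and keep it pressed

## Task

The brazing hearth's gas valve has lost its knob. Take the bar-shaped pointer knob from the keeper rail by sliding it along under the lips and out at the rail's open end, turn it so that its flat matches the flat of the bare spindle on the gas control box, and push it fully home on the spindle. Then press knob and spindle fully down against the spring and finish like that, still holding the knob and keeping it pressed in; leave the other things on the bench where they are.

Things in the scene. Friction and masses are not known exactly. Their poses are not given: they have to be found in the camera images.
- knob: The knob to fit, black plastic, 60 g: round skirt 48 mm wide, 5 mm thick, above it a round neck 32 mm wide up to 18 mm, then a grip bar to 44 mm. Origin: centre of the underside, on the bore's axis, z up, x to the pointer nose. In its underside a blind D-bore 16 mm deep, 15.2 mm diameter, flat 4.6 mm from the axis on the +x (nose) side. Starts in the rail, nose within 0.5 rad of the rail's x.
- knob_grip (a point): Middle of the knob's upright grip bar, 31 mm above the knob's underside, on its axis; axes as the knob's. The bar is 16 mm wide (y), 18 to 44 mm above the underside; along x it runs from a square tail at -20 mm, sides parallel to +14 mm, then narrows to the pointer nose at +25 mm.
- rail: Fixed aluminium keeper rail, a T-slot on the bench, 290 mm long (x -160 to +130), 64 mm wide. Origin on the bench, mid-width; x runs along the slot to the closed end, open end at -x. Floor 6 mm above the bench, slot 52 mm wide. Lips, 13 to 16 mm above the bench and 38 mm apart, hold knobs by the skirt from x = -100 mm to the closed end. The knob starts at x = -35 to +15 mm.
- rail_mouth (a point): Point on the rail's floor (6 mm above the bench), mid-slot, where the lips end (x = -100 mm of the rail); axes as the rail's. Beyond it towards -x there is only open flat floor plate for 60 mm: a knob whose origin is 26 mm or more past this point is clear of the lips and can be lifted.
- spare_knob: Another black knob in the same rail, with a round fluted grip 31 mm diameter, skirt 48 mm, 42 mm high; at x about +100 mm, near the closed end. Origin: centre of its underside. Leave it there.
- gas_box: Fixed grey gas control box, 160 x 150 mm, 60 mm high, with brass hose tails at its +x side; origin: centre of its underside on the bench. The valve sits on its top.
- valve: Valve's round steel collar on top of the gas box, 72 mm diameter, 6 mm thick; origin: centre of its underside, 60 mm above the bench; it does not turn. Its x axis points the way the spindle's flat faces; a small index rib, 2 mm high, stands on the collar on that side, 27 to 35 mm from the axis.
- spindle (a joint): How far the valve spindle is pushed down, m: 0 = up (at rest), 0.008 = fully in. Spring return: about 3 N to start it moving, about 8 N when fully in; it does not turn and comes up again when let go.
- spindle_tip (a point): Centre of the bare brass spindle's top, moving with it; z up, x the way its flat faces. Spindle upright, 14 mm diameter, flat 4 mm from the axis on +x, top edge chamfered 2 mm; at rest its top is 28 mm above the collar, 94 mm above the bench. The knob is fully home when the bore's end sits on the top: its origin 16 mm below this point, same axis, x the same way.
- screwdriver: Screwdriver lying on the bench. Leave it.
- wrench: Steel wrench lying on the bench. Leave it.
- parts_tin: Open steel tin, 80 mm diameter, 50 mm high. Leave it.
- oil_bottle: Small white bottle, 44 mm diameter, 110 mm high. Leave it.
- wood_block: Wooden block 70 x 50 x 30 mm. Leave it.
- brush: Brush lying on the bench. Leave it.
- flux_tub: White bowl-shaped tub, 70 mm diameter, 40 mm high. Leave it.
Mind the look-alikes: they are no part of the job. Leave any blue or purple look-alike of the knob alone.

How it is judged:
On the way:
1. the knob is out of the rail: its origin more than 22 mm past the end of the lips (x of knob in the frame of rail_mouth below -0.022 m), for 0.1 s.
At the end, for the whole second after the job is handed in: Through the last second: knob on the spindle (axis within 3 mm, flats within 0.25 rad, level within 0.12 rad, underside 13.5 mm or more below the spindle's top), at rest; spindle pushed in over 5.5 of its 8 mm; fingers bear on the knob with over 2 N (horizontal distance between knob and spindle_tip below 0.003 m and z of knob in the frame of spindle_tip below -0.0135 m and angle between the x axis of knob and the x axis of spindle_tip, either way round below 0.25 rad and angle between knob's own z axis and vertical below 0.12 rad and value of joint spindle above 0.0055 m and contact force between the fingers and knob above 2 N and linear speed of knob below 0.02 m/s); the arm keeps its last pose, push and grip.
It fails at once if another thing on the bench is moved by more than 30 mm (distance of any of spare_knob, screwdriver, wrench, parts_tin, oil_bottle, wood_block, brush, flux_tub from where it was at the start of the episode above 0.03 m).
It also fails if it takes over 56 s, if anything falls off the work surface, if the arm or the gripper's body presses on something with over 40 N, if the wrist force passes 120 N, or if a joint passes its speed limit or range.

## Robot

A 7-joint arm with a two-finger parallel gripper is mounted at the origin on the work surface. World frame = base frame: x ahead of the robot, y to its left, z up, the work surface at z = 0. Lengths are in m, angles in rad, forces in N, time in s.
With the tool pointing down it reaches from about 0.4 to 0.85 m from the base axis. Payload 10.4 kg.
Tool frame: the origin (TCP) lies on the front face of the gripper's body, between the roots of the fingers; the fingertips stand 73 mm ahead of it and the grasp point (between the pads) lies 54 mm ahead of it; x points along the fingers, y is the direction in which the jaws open and shut, and the axes are right-handed (so a half turn about x gives the same grasp; the last joint's range is limited). The gripper opens to 85 mm and grips with 20 to 120 N. Pads are 22 mm wide; open, the fingers measure 114 mm over their backs; the gripper's body (76 mm by 85 mm) begins 54 mm behind the grasp point. The pads swing forward as they close: fully open they stand 13 mm farther back than shut.
Start: joints at [-1.342, 0.332, -0.065, 1.46, 0.022, 1.35, -0.088], TCP at [0.156, 0.605, 0.304] pointing down, gripper open.
Joint ranges: [-2.6, 2.6], [-0.5, 2.12], [-1.47, 1.34], [0.16, 2.42], [-1.27, 4.41], [0.06, 2.06], [-2.6, 2.6]. Speed limits (rad/s): [2.22, 2.22, 2.79, 2.79, 3.14, 3.14, 3.14].

## Interface

Orientations are given as a unit quaternion [x, y, z, w].
In Python, from workcell import manip gives the robot as it stands. The module is installed in compiled form; this text tells all that it offers.
- The arm moves only by the tool arm_command, never from a script. Its argument "moves" is a list that holds one entry, the list of rows, each a list of 5 numbers: the closure, from 0 (fully open) to 1 (shut), then the shift along the tool's x, y, z in units of 25 mm (1.0 is 25 mm), then the turn about the tool's x in degrees. A call has 1 to 12 rows; each row shifts and turns the commanded pose from where the row before left it, along the tool's axes as they then stand; what a row does not reach is not made up. A row lasts 1/12 s, in which the tool goes at most 41.7 mm and 7.16 degrees, less where a joint would pass 70% of its speed; a pose out of reach is approached as far as the arm can. A call is refused whole if a number of a shift passes 1 or a number of a turn 7.16, either way. A call with a gripper value outside its range is refused whole. The fingers move at their own pace and stop on an object; "force" is the grip in N (left out, the last holds). Time passes only in rows, so rows that do not move let the fingers close. It gives the time, the measured TCP pose, the force and the opening at its end, in the units of the state.
- manip.get_obs(): the state, without advancing time (a new reading comes with each control period).
- manip.camera(name): name is "scene" or "top" or "wrist"; returns the picture (400x640x3 uint8, red, green, blue); there is no depth.
- manip.camera_info(name): a dict with "vfov" (degrees; the focal length in pixels is half the picture's height over the tangent of half this angle, whatever the lens; pixels are square), "cx", "cy" (the principal point, pixels), "pose" (4x4, takes a point from camera to world coordinates). Camera axes: x right, y down, z forward; pixel columns grow to the right and rows downward; lengths in m; the calibration is good to about 2 mm. The wrist camera is an equidistant fisheye: a pixel r from the principal point sees the ray r / f radians off the axis. A picture is of the moment at which its call begins: read the wrist's pose just before it. camera_info takes no time and is no camera call; for the wrist camera it gives the pose at the moment of the call.
- manip.hand_in(): hands the job in, once; it reports no verdict.
Trained networks look in the newest picture that a camera, given by its name, has taken for a name from the list of things; names that differ only in an ending like _2 or _b are one class to them, and where a whole thing is asked for, a point or a joint stands for the part that bears it (a point fixed in the world has none). Each returns a list of dicts, best first, with "confidence" (0 to 1); they miss things now and then, are a little off and sometimes report something else, mostly with a low value. They report only what shows in the picture. A call takes as long as a camera call. They do not tell look-alikes from the thing itself.
- manip.regions_of(query, camera): "mask" (400x640 bool, what is visible of it) and "rect" ([left, top, right, bottom] in pixels, round what is visible of it).
- manip.pinpoint(query, camera): "pixel" ([row, column] in pixels: a listed point, or the origin of a listed thing).
The state is a dict: "clock": time; "joint_pos": joint angles; "joint_velocities": joint speeds; "tau": joint torques, N m; "position": TCP position; "ee_rot": TCP orientation; "ft_force": force on the tool from outside, world axes, zero at the start; "torque": the same for the moment, N m; "grip_width": opening from 0.0 (shut) to 1.0 (fully open).
Only numpy, scipy, OpenCV 4.12 (cv2) and the standard library are available. Lean on these libraries where they do the work, as an engineer would, in place of code of your own. Each camera call takes 0.05 s, during which the arm holds its last target.

## Working session

There is one attempt and no reset: what is moved stays moved. The work goes in short steps, Python scripts to look and compute and a tool call to move; the robot and the scene stay as the last step left them, time stands still between calls to the robot, and variables do not carry over. Pictures are saved under pics/ and viewed, and the job is handed in when it is done.

Besides the shell and the picture viewer there is one more tool, called after ">>>" in YAML: its name, and indented under it one key for each argument. arm_command: Moves the arm, as the interface text tells. Its arguments: {"type":"object","properties":{"moves":{"type":"array","items":{"type":"array","items":{"type":"array","items":{"type":"number"}}}},"force":{"type":"number"}},"required":["moves"]}

```bash
mkdir -p pics; cat > h.py <<'E'
from workcell import manip
import numpy as np, cv2
from scipy.spatial.transform import Rotation as R
def snap(c,fn):
    inf=manip.camera_info(c); im=manip.camera(c)
    cv2.imwrite('pics/'+fn,im[:,:,::-1]); return im,inf
def ray(inf,row,col,fish=False,H=400):
    f=H/2/np.tan(np.radians(inf['vfov'])/2)
    x=(col-inf['cx']);y=(row-inf['cy'])
    if fish:
        r=np.hypot(x,y);t=r/f; d=np.array([np.sin(t)*x/max(r,1e-9),np.sin(t)*y/max(r,1e-9),np.cos(t)])
    else: d=np.array([x/f,y/f,1.])
    P=np.array(inf['pose']); return P[:3,3],P[:3,:3]@d
def atz(inf,row,col,z,fish=False):
    o,d=ray(inf,row,col,fish); return o+d*(z-o[2])/d[2]
def proj(inf,p,fish=False):
    f=200/np.tan(np.radians(inf['vfov'])/2);P=np.array(inf['pose']);q=P[:3,:3].T@(np.array(p)-P[:3,3])
    if fish:
        r=np.hypot(q[0],q[1]);t=np.arctan2(r,q[2]);return np.array([inf['cy']+f*t*q[1]/r,inf['cx']+f*t*q[0]/r])
    return np.array([inf['cy']+f*q[1]/q[2],inf['cx']+f*q[0]/q[2]])
E
python3 - <<'E'
from h import *
for c in ['scene','top','wrist']:
    im,inf=snap(c,c+'0.png'); print(c,inf['vfov'],inf['cx'],inf['cy'],np.round(inf['pose'],3).tolist())
for c in ['top','scene']:
  for q in ['knob','knob_grip','rail','rail_mouth','spare_knob','gas_box','valve','spindle_tip']:
    print(c,q,[(np.round(d['pixel'],1).tolist(),round(d['confidence'],2)) for d in manip.pinpoint(q,c)][:4])
s=manip.get_obs();print({k:np.round(v,3).tolist() for k,v in s.items()})
E
```

```text
scene 52.37898987428635 324.40795938562735 197.3803399881788 [[0.173, 0.82, -0.545, 1.135], [0.985, -0.153, 0.083, -0.119], [-0.015, -0.551, -0.834, 1.04], [0.0, 0.0, 0.0, 1.0]]
top 56.55205499604913 318.14969930272747 199.41419976455634 [[-0.015, -0.988, 0.154, 0.367], [-1.0, 0.011, -0.023, -0.022], [0.021, -0.154, -0.988, 1.143], [0.0, 0.0, 0.0, 1.0]]
wrist 65.70646984690485 314.52993506184464 199.3775266433018 [[0.248, 0.933, 0.261, 0.089], [0.969, -0.239, -0.068, 0.622], [-0.001, 0.27, -0.963, 0.372], [0.0, 0.0, 0.0, 1.0]]
top knob [([161.9, 332.5], 0.77), ([186.7, 337.7], 0.75), ([191.1, 370.9], 0.61), ([188.2, 413.5], 0.56)]
top knob_grip [([210.8, 417.4], 0.78), ([159.2, 329.6], 0.75), ([188.2, 375.5], 0.58), ([183.6, 419.7], 0.5)]
top rail [([191.4, 373.0], 0.82)]
top rail_mouth [([219.2, 379.4], 0.59)]
top spare_knob [([159.3, 365.6], 0.61)]
top gas_box [([194.8, 233.6], 0.94)]
top valve [([198.1, 221.2], 0.67)]
top spindle_tip [([197.8, 219.0], 0.59)]
scene knob [([254.8, 211.8], 0.75), ([227.6, 216.7], 0.69), ([261.3, 310.1], 0.55), ([240.5, 301.8], 0.55)]
scene knob_grip [([235.2, 299.4], 0.83), ([248.2, 211.6], 0.8), ([234.1, 260.0], 0.79), ([259.5, 310.1], 0.74)]
scene rail [([243.4, 258.9], 0.96)]
scene rail_mouth [([212.6, 251.7], 0.87)]
scene spare_knob [([275.2, 276.0], 0.8)]
scene gas_box [([218.5, 406.9], 0.67)]
scene valve [([191.8, 418.0], 0.73)]
scene spindle_tip [([189.4, 416.4], 0.47)]
{'clock': 0.95, 'joint_pos': [-1.342, 0.332, -0.065, 1.46, 0.022, 1.35, -0.088], 'joint_velocities': [0.001, -0.0, -0.001, 0.001, -0.0, -0.0, 0.001], 'tau': [0.001, -62.524, 0.05, -39.182, 0.017, 0.002, -0.0], 'position': [0.156, 0.605, 0.304], 'ee_rot': [0.089, 0.702, -0.089, 0.702], 'ft_force': [-0.57, 0.863, 0.265], 'torque': [0.026, -0.049, -0.048], 'grip_width': 1.0}
```

```bash
python3 - <<'E'
import cv2
a=cv2.imread('pics/top0.png')[100:300,180:480];cv2.imwrite('pics/top0c.png',cv2.resize(a,(800,533),interpolation=cv2.INTER_CUBIC))
a=cv2.imread('pics/scene0.png')[130:330,180:480];cv2.imwrite('pics/scene0c.png',cv2.resize(a,(800,533),interpolation=cv2.INTER_CUBIC))
E
```

```text
(no output)
```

View pics/top0c.png

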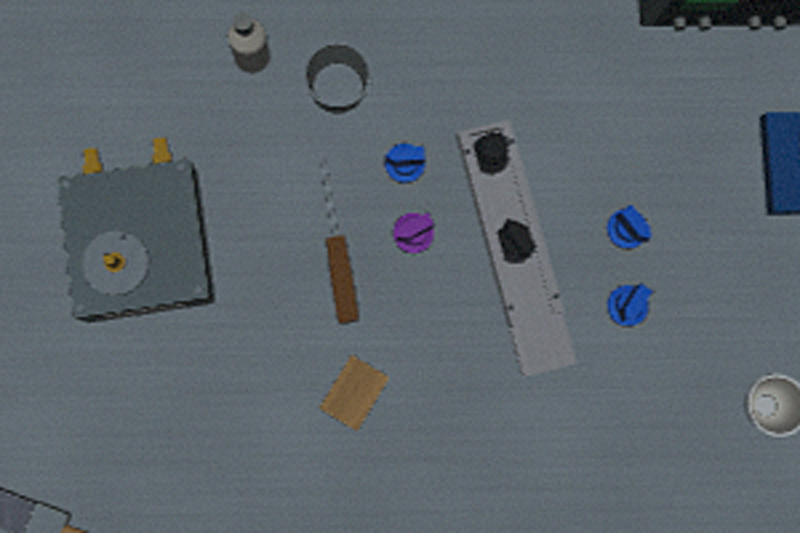

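View pics/scene0c.png

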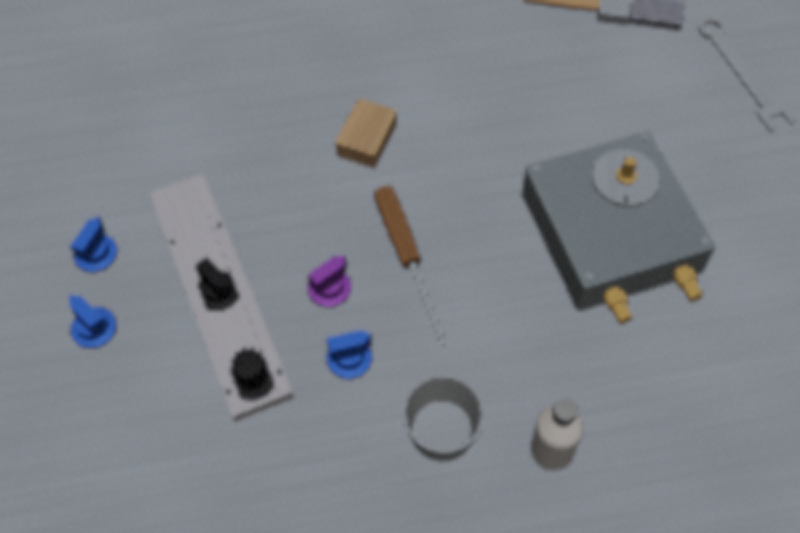

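View pics/top0.png

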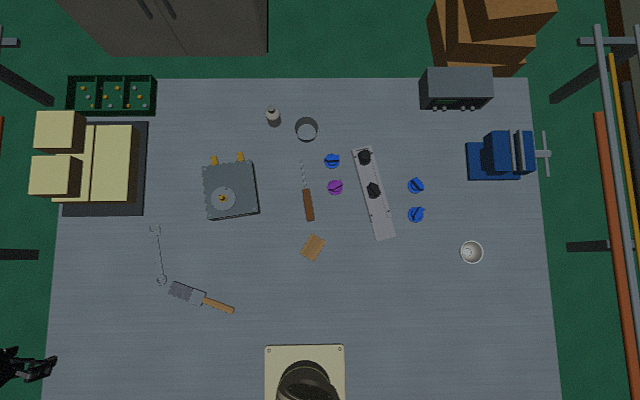

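```bash
python3 - <<'E'
from h import *
it=manip.camera_info('top');isc=manip.camera_info('scene')
c=lambda x,y:(100+y/2.6667,180+x/2.6667)
s=lambda x,y:(130+y/2.6667,180+x/2.6667)
for n,(x,y),z in [('FL',(457,133),.016),('FR',(510,121),.016),('NR',(576,362),.006),('NL',(524,376),.006),('knobtop',(516,240),.045),('spare',(491,153),.045),('tip',(112,262),.094),('rib',(123,237),.068),('collar',(115,263),.066)]:
    print('top',n,atz(it,*c(x,y),z).round(4))
for n,(x,y),z in [('FL',(293,394),.016),('FR',(235,417),.016),('NR',(152,195),.006),('NL',(204,177),.006),('knobbase',(218,292),.012),('tip',(629,160),.094),('rib',(627,199),.068),('collar',(626,176),.066),('nose?',(233,290),.05),('tail?',(204,262),.05)]:
    print('scene',n,atz(isc,*s(x,y),z).round(4))
E
```

```text
top FL [ 0.6983 -0.1543  0.016 ]
top FR [ 0.7124 -0.2174  0.016 ]
top NR [ 0.4282 -0.2847  0.006 ]
top NL [ 0.413  -0.2241  0.006 ]
top knobtop [ 0.5643 -0.2141  0.045 ]
top spare [ 0.6658 -0.1892  0.045 ]
top tip [0.5364 0.2276 0.094 ]
top rib [0.5683 0.2224 0.068 ]
top collar [0.5398 0.2309 0.066 ]
scene FL [ 0.7023 -0.1522  0.016 ]
scene FR [ 0.716  -0.2119  0.016 ]
scene NR [ 0.4311 -0.28    0.006 ]
scene NL [ 0.4173 -0.2197  0.006 ]
scene knobbase [ 0.5717 -0.2165  0.012 ]
scene tip [0.539  0.2327 0.094 ]
scene rib [0.5704 0.2255 0.068 ]
scene collar [0.5409 0.2338 0.066 ]
scene nose? [ 0.593  -0.1974  0.05  ]
scene tail? [ 0.5547 -0.2242  0.05  ]
```

```bash
cat >> h.py <<'E'
def plan(target, yaw=None):
    """shift needed in tool axes (units of 25 mm) from current measured pose; yaw=desired jaw-dir yaw"""
    s=manip.get_obs();M=R.from_quat(s['ee_rot']).as_matrix();d=np.array(target)-s['position']
    print('pos',np.round(s['position'],4),'shift units',np.round(M.T@d/0.025,2))
    print('tool x',M[:,0].round(3),'tool y yaw',np.degrees(np.arctan2(M[1,1],M[0,1])).round(2),'ft',np.round(s['ft_force'],1),'grip',round(float(s['grip_width']),3),'j',np.round(s['joint_pos'],2),'t',s['clock'])
E
python3 -c "
from h import *
plan([0.46,0.25,0.30])"
```

```text
pos [0.1557 0.6053 0.3039] shift units [  0.16 -10.73  15.33]
tool x [-0.  0. -1.] tool y yaw 75.57 ft [-0.6  0.9  0.3] grip 1.0 j [-1.34  0.33 -0.06  1.46  0.02  1.35 -0.09] t 0.95
```

View pics/wrist0.png

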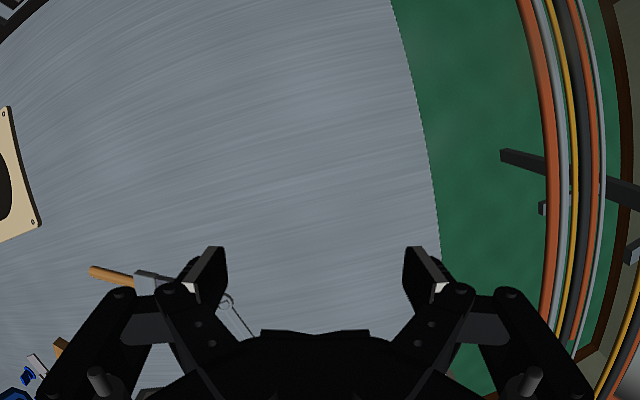

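>>> arm_command:
  moves:
    - [[0,0,-0.56,0.98,0],[0,0,-0.56,0.98,0],[0,0,-0.56,0.98,0],[0,0,-0.56,0.98,0],[0,0,-0.56,0.98,0],[0,0,-0.56,0.98,0],[0,0,-0.56,0.98,0],[0,0,-0.56,0.98,0],[0,0,-0.56,0.98,0],[0,0,-0.56,0.98,0],[0,0,-0.56,0.98,0],[0,0,-0.56,0.98,0]]

```text
clock: 1.95
position: [0.3994, 0.3683, 0.3041]
ee_rot: [0.089, 0.701, -0.089, 0.702]
ft_force: [-0.1, -0.5, 0.0]
grip_width: 1.002
```

>>> arm_command:
  moves:
    - [[0,0,-0.56,0.98,0],[0,0,-0.56,0.98,0],[0,0,-0.56,0.98,0],[0,0,-0.56,0.98,0],[0,0,-0.56,0.98,0],[0,0,-0.56,0.98,0],[0,0,-0.56,0.98,0],[0,0,0,0,0]]

```text
clock: 2.62
position: [0.5437, 0.2261, 0.304]
ee_rot: [0.091, 0.7, -0.092, 0.702]
ft_force: [0.8, -1.0, 0.5]
grip_width: 1.002
```

```bash
python3 - <<'E'
from h import *
im,inf=snap('wrist','w1.png')
plan([.54,.23,.3])
for q in ['spindle_tip','valve']: 
  for d in manip.pinpoint(q,'wrist')[:2]: print(q,np.round(d['pixel'],1),round(d['confidence'],2),atz(inf,*d['pixel'],.094 if q!='valve' else .06,True).round(4))
c=proj(inf,[.54,.231,.08],True).astype(int);print(c)
E
```

```text
pos [0.5421 0.2286 0.3039] shift units [ 0.15  0.03 -0.09]
tool x [ 0.001 -0.001 -1.   ] tool y yaw 75.27 ft [-0.8  0.1  0. ] grip 1.0 j [-0.72  0.25  0.29  1.58 -0.07  1.32  0.89] t 2.6667
spindle_tip [183.1 324. ] 0.75 [0.5405 0.2356 0.094 ]
spindle_tip [235.2 161.7] 0.18 [0.5502 0.0559 0.094 ]
[180 318]
```

View pics/w1.png

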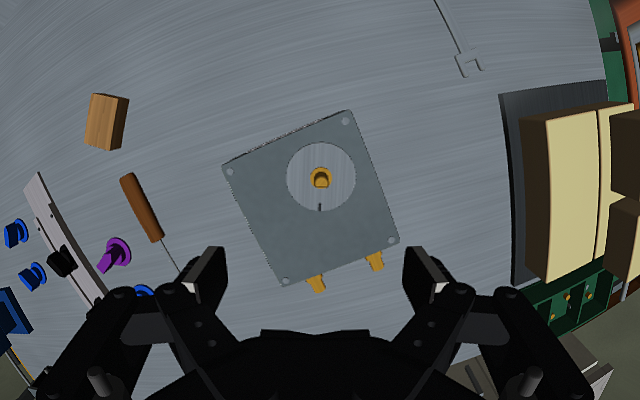

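```bash
python3 - <<'E'
import cv2
a=cv2.imread('pics/w1.png')[130:230,260:390];cv2.imwrite('pics/w1c.png',cv2.resize(a,(780,600),interpolation=cv2.INTER_CUBIC))
E
```

```text
(no output)
```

View pics/w1c.png

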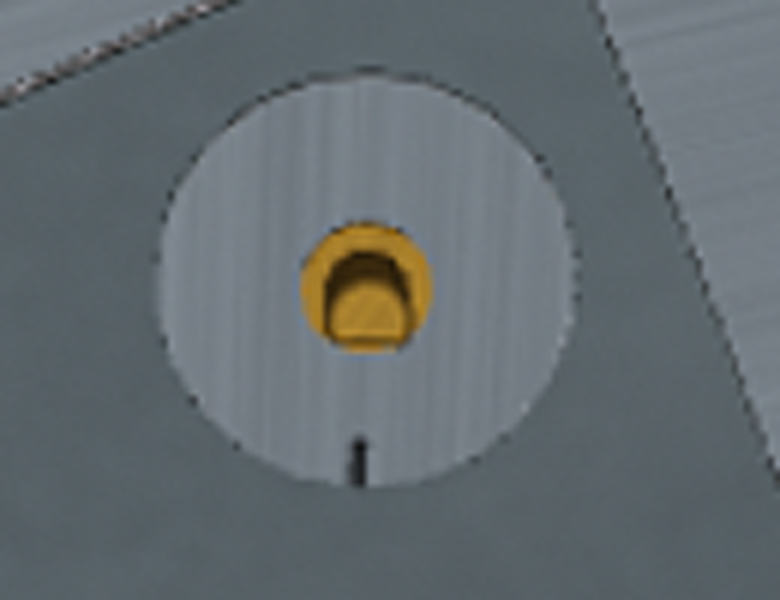

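```bash
python3 - <<'E'
from h import *
inf=manip.camera_info('wrist')
p=lambda x,y,z:atz(inf,130+y/6,260+x/6,z,True)
ts=[2*np.pi*i/8 for i in range(8)]
pts=np.array([p(158,283,.066),p(578,275,.066),p(370,70,.066),p(368,488,.066)]);print(pts.round(4))
A=np.c_[2*pts[:,:2],np.ones(4)];s=np.linalg.lstsq(A,(pts[:,:2]**2).sum(1),rcond=None)[0];print('c',s[:2],np.sqrt(s[2]+s[0]**2+s[1]**2))
r=p(358,462,.067);print('rib',r,np.degrees(np.arctan2(*(r[:2]-s[:2])[::-1])),np.linalg.norm(r[:2]-s[:2]))
print('flat dir',(p(408,340,.094)-p(330,340,.094)).round(4)); print('tip',p(368,318,.094).round(4))
plan([.568,-.215,.25])
E
```

```text
[[0.5271 0.2059 0.066 ]
 [0.5433 0.275  0.066 ]
 [0.5012 0.2493 0.066 ]
 [0.5711 0.2314 0.066 ]]
c [0.53609521 0.24020882] 0.035790952125284874
rib [0.5657524  0.23089015 0.067     ] -17.443391743722533 0.03108675999608407
flat dir [0.003  0.0116 0.    ]
tip [0.5356 0.2396 0.094 ]
pos [0.5401 0.232  0.3038] shift units [  2.15 -17.04   5.54]
tool x [-0.  0. -1.] tool y yaw 75.56 ft [-0.7 -0.3  0.5] grip 1.0 j [-0.72  0.25  0.28  1.58 -0.07  1.32  0.89] t 2.7667
```

```bash
python3 - <<'E'
from h import *
im,inf=snap('wrist','w2.png'); np.save('w2inf.npy',inf,allow_pickle=True)
a=cv2.imread('pics/w2.png')[130:230,260:390];cv2.imwrite('pics/w2c.png',cv2.resize(a,(780,600),interpolation=cv2.INTER_CUBIC))
plan([.568,-.215,.25])
E
```

```text
pos [0.5397 0.2327 0.3038] shift units [  2.14 -17.07   5.54]
tool x [-0.     0.001 -1.   ] tool y yaw 75.64 ft [-0.5  0.4  0.8] grip 0.999 j [-0.72  0.25  0.28  1.58 -0.07  1.32  0.89] t 2.8167
```

View pics/w2c.png

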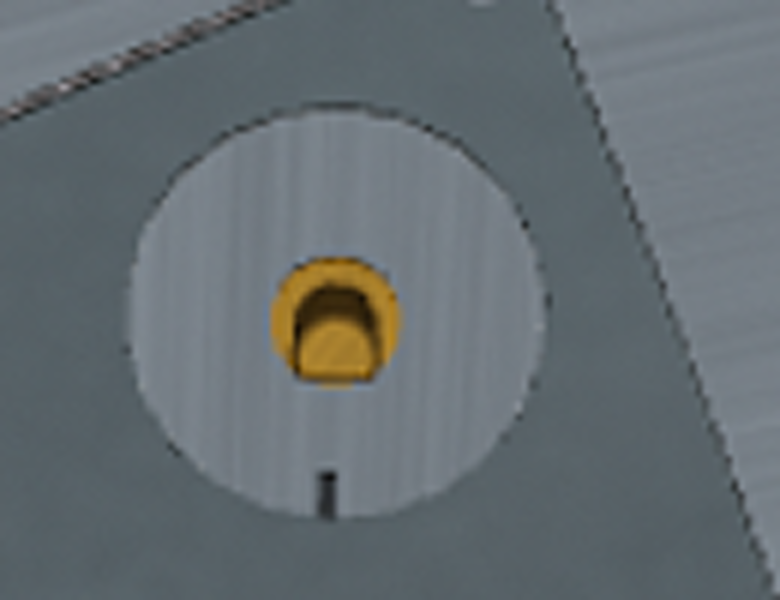

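>>> arm_command:
  moves:
    - [[0,0.1,-0.95,0.31,0],[0,0.1,-0.95,0.31,0],[0,0.1,-0.95,0.31,0],[0,0.1,-0.95,0.31,0],[0,0.1,-0.95,0.31,0],[0,0.1,-0.95,0.31,0],[0,0.1,-0.95,0.31,0],[0,0.1,-0.95,0.31,0],[0,0.1,-0.95,0.31,0],[0,0.1,-0.95,0.31,0],[0,0.1,-0.95,0.31,0],[0,0.1,-0.95,0.31,0]]

```text
clock: 3.82
position: [0.5592, -0.067, 0.2739]
ee_rot: [0.088, 0.702, -0.088, 0.702]
ft_force: [1.1, -0.2, -0.0]
grip_width: 1.002
```

>>> arm_command:
  moves:
    - [[0,0.1,-0.95,0.31,0],[0,0.1,-0.95,0.31,0],[0,0.1,-0.95,0.31,0],[0,0.1,-0.95,0.31,0],[0,0.1,-0.95,0.31,0],[0,0.1,-0.95,0.31,0],[0,0,0,0,-7],[0,0,0,0,-7],[0,0,0,0,-7],[0,0,0,0,-7],[0,0,0,0,0],[0,0,0,0,0]]

```text
clock: 4.82
position: [0.5691, -0.2159, 0.2589]
ee_rot: [-0.083, 0.702, 0.083, 0.702]
ft_force: [-0.4, 0.7, 0.3]
grip_width: 0.994
```

```bash
python3 - <<'E'
from h import *
inf=np.load('w2inf.npy',allow_pickle=True).item()
p=lambda x,y,z:atz(inf,130+y/6,260+x/6,z,True)
pts=np.array([p(129,312,.066),p(547,308,.066),p(338,104,.066),p(338,520,.066)])
A=np.c_[2*pts[:,:2],np.ones(4)];s=np.linalg.lstsq(A,(pts[:,:2]**2).sum(1),rcond=None)[0];print('c',s[:2],np.sqrt(s[2]+s[0]**2+s[1]**2))
r=p(327,496,.067);print('rib',r,np.degrees(np.arctan2(*(r[:2]-s[:2])[::-1])),np.linalg.norm(r[:2]-s[:2]))
f=(p(378,379,.094)-p(296,380,.094)).round(4);print('flat',f,np.degrees(np.arctan2(f[1],f[0]))-90); print('tip',p(338,355,.094).round(4))
im,inf=snap('wrist','w3.png'); np.save('w3inf.npy',inf,allow_pickle=True)
plan([.568,-.215,.25])
for q,z in [('knob',.006),('knob_grip',.037),('rail_mouth',.006),('rail',0)]:
  for d in manip.pinpoint(q,'wrist')[:4]: print(q,np.round(d['pixel'],1),round(d['confidence'],2),atz(inf,*d['pixel'],z,True).round(4))
E
```

```text
c [0.54041707 0.23383218] 0.03581805638258363
rib [0.57038579 0.22419528 0.067     ] -17.82599482027266 0.03148006003431827
flat [0.003  0.0123 0.    ] -13.706961004079801
tip [0.5401 0.2337 0.094 ]
pos [ 0.5691 -0.2162  0.2589] shift units [ 0.36  0.05 -0.03]
tool x [ 0.     0.001 -1.   ] tool y yaw 103.39 ft [-0.4  0.3 -0.3] grip 1.0 j [-0.08  0.34  0.47  1.59 -0.16  1.25  2.21] t 4.8667
knob [164.2 192.1] 0.73 [ 0.5824 -0.3518  0.006 ]
knob [177.  312.6] 0.69 [ 0.5667 -0.2183  0.006 ]
knob [276.7 391.6] 0.6 [ 0.6633 -0.0967  0.006 ]
knob [ 82.3 207.5] 0.59 [ 0.4912 -0.3511  0.006 ]
knob_grip [287. 398.] 0.97 [ 0.6592 -0.0977  0.037 ]
knob_grip [222.3 417.3] 0.97 [ 0.5809 -0.1032  0.037 ]
knob_grip [ 82.3 201.5] 0.95 [ 0.4932 -0.3458  0.037 ]
knob_grip [168.8 184.1] 0.9 [ 0.5812 -0.3483  0.037 ]
rail_mouth [ 90.2 313.3] 0.83 [ 0.4779 -0.2388  0.006 ]
```

View pics/w3.png

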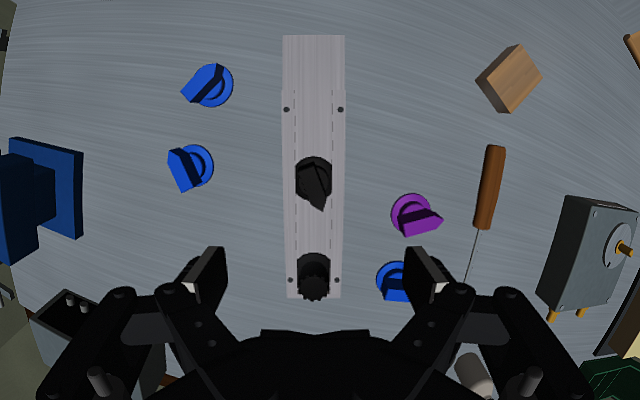

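```bash
python3 - <<'E'
import cv2
a=cv2.imread('pics/w3.png')[145:220,265:365];cv2.imwrite('pics/w3c.png',cv2.resize(a,(800,600),interpolation=cv2.INTER_CUBIC))
E
```

```text
(no output)
```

View pics/w3c.png

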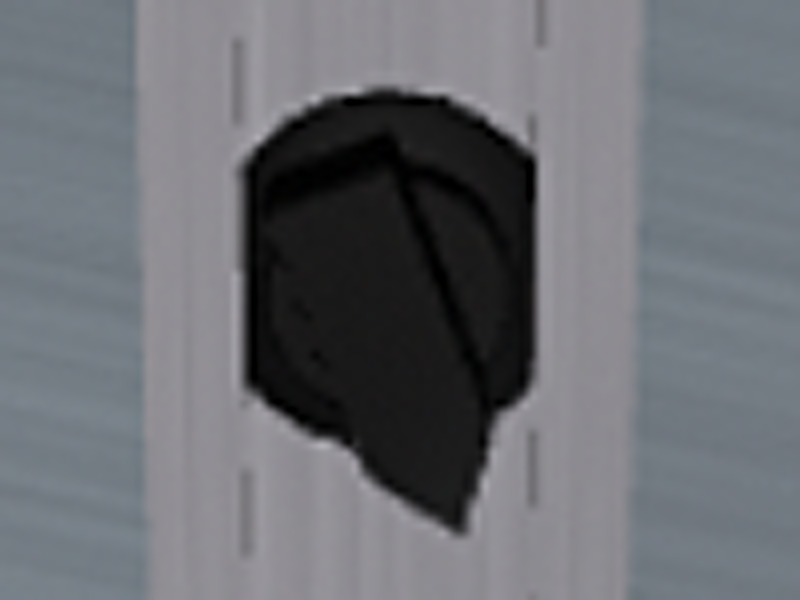

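```bash
python3 - <<'E'
from h import *
inf=np.load('w3inf.npy',allow_pickle=True).item()
p=lambda x,y,z:atz(inf,145+y/8,265+x/8,z,True)
an=lambda d:np.degrees(np.arctan2(d[1],d[0])).round(1)
a,b,c,n=p(393,150,.05),p(484,395,.05),p(268,214,.05),p(465,530,.05)
print('side',an(b-a),np.linalg.norm(b-a),'tail',an(a-c)-90,np.linalg.norm(a-c),'nose',n)
m=(a+c)/2;print('axis',an(n-m),np.linalg.norm(n-m)); u=(n-m)/np.linalg.norm(n-m);print('ctr',m+u*.02)
# skirt circle: top (390,92), lip clipped sides
print('skirt back',p(390,90,.011))
q=lambda r,c,z:atz(inf,r,c,z,True)
print('rail L',q(60,284,.006),q(250,287,.016),'R',q(60,345,.006),q(250,343,.016))
w=q(250,287,.016)-q(110,285,.016);print('rail ang',an(w)); w=q(250,343,.016)-q(110,345,.016);print(an(w)) 
print('mouth', q(94,285,.016),q(92,346,.016))
print('end',q(35,283,.006),q(35,344,.006))
E
```

```text
side 33.7 0.03059762762013191 tail 40.80000000000001 0.01604200388846661 nose [ 0.58758474 -0.20294662  0.05      ]
axis 34.1 0.04431824909287907
ctr [ 0.56744775 -0.21658037  0.05      ]
skirt back [ 0.54418749 -0.22247107  0.011     ]
rail L [ 0.45343304 -0.27554906  0.006     ] [ 0.65128947 -0.22734777  0.016     ] R [ 0.43885126 -0.21485988  0.006     ] [ 0.63683141 -0.16691795  0.016     ]
rail ang 13.1
14.0
mouth [ 0.48866611 -0.26511604  0.016     ] [ 0.4725129  -0.20673278  0.016     ]
end [ 0.42708802 -0.28307884  0.006     ] [ 0.41250755 -0.2221064   0.006     ]
```

>>> arm_command:
  moves:
    - [[0,0,0,0,6.93],[0,0,0,0,6.93],[0,0,0,0,6.93],[0,0,0,0,6.93],[0,0,0,0,6.93],[0,0,0,0,6.93],[0,0,0,0,6.93],[0,0,0,0,6.93],[0,0,0,0,6.93],[0,0,0,0,6.93],[0,0,0,0,6.93],[0,0,0,0,6.93]]

```text
clock: 6.07
position: [0.5689, -0.2169, 0.2589]
ee_rot: [0.406, 0.579, -0.406, 0.579]
ft_force: [-0.3, 0.4, -0.6]
grip_width: 1.0
```

>>> arm_command:
  moves:
    - [[0,0.2,0,0,6.93],[0,0.2,0,0,6.93],[0,0.2,0,0,6.93],[0,0.2,0,0,6.93],[0,0.2,0,0,6.93],[0,0.2,0,0,6.93],[0,0.2,0,0,6.93],[0,0.2,0,0,6.93],[0,0.2,0,0,6.93],[0,0.2,0,0,6.93],[0,0.2,0,0,6.93],[0,0,0,0,0]]

```text
clock: 7.07
position: [0.5687, -0.2165, 0.2029]
ee_rot: [-0.676, -0.206, 0.677, -0.206]
ft_force: [-0.2, 1.0, -0.2]
grip_width: 1.003
```

```bash
python3 - <<'E'
from h import *
plan([.5675,-.2165,.099])
im,inf=snap('wrist','w4.png'); np.save('w4inf.npy',inf,allow_pickle=True)
plan([.5675,-.2165,.099])
print(proj(inf,[.5675,-.2165,.05],True))
E
```

```text
pos [ 0.5687 -0.2165  0.2029] shift units [ 4.15 -0.02  0.03]
tool x [-0.002  0.    -1.   ] tool y yaw -56.18 ft [-0.2  1.  -0.2] grip 1.003 j [-0.43  0.52  0.95  1.67 -0.45  1.19 -0.35] t 7.0667
pos [ 0.5688 -0.2167  0.2034] shift units [ 4.18 -0.03  0.03]
tool x [-0.001 -0.    -1.   ] tool y yaw -55.74 ft [-0.2 -0.1  0.5] grip 0.998 j [-0.43  0.52  0.95  1.67 -0.45  1.19 -0.34] t 7.1167
[208.06997818 313.88719329]
```

View pics/w4.png

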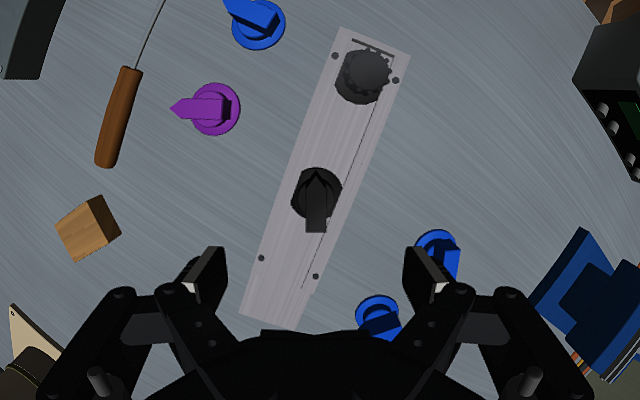

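>>> arm_command:
  moves:
    - [[0,0.6,-0.02,0.03,0],[0,0.8,0,0,0],[0,0.8,0,0,0],[0,0.8,0,0,0],[0,0.6,0,0,0],[0,0.4,0,0,0],[0,0,0,0,0],[0.5,0,0,0,0],[0.6,0,0,0,0],[0.6,0,0,0,0]]
  force: 30

```text
clock: 7.95
position: [0.5685, -0.2173, 0.105]
ee_rot: [0.676, 0.208, -0.675, 0.208]
ft_force: [-0.3, -0.4, 0.3]
grip_width: 0.607
```

```bash
python3 - <<'E'
from h import *
im,inf=snap('wrist','w5.png')
im,inf=snap('scene','s5.png')
a=cv2.imread('pics/s5.png')[160:310,160:360];cv2.imwrite('pics/s5.png',cv2.resize(a,(800,600),interpolation=cv2.INTER_CUBIC))
plan([.5675,-.2165,.099])
E
```

```text
pos [ 0.5684 -0.2172  0.1047] shift units [ 0.23 -0.04  0.01]
tool x [ 0.001 -0.    -1.   ] tool y yaw -55.8 ft [ 0.7 -0.5 -0.2] grip 0.424 j [-0.36  0.63  0.86  1.74 -0.55  1.02 -0.27] t 8.05
```

View pics/w5.png

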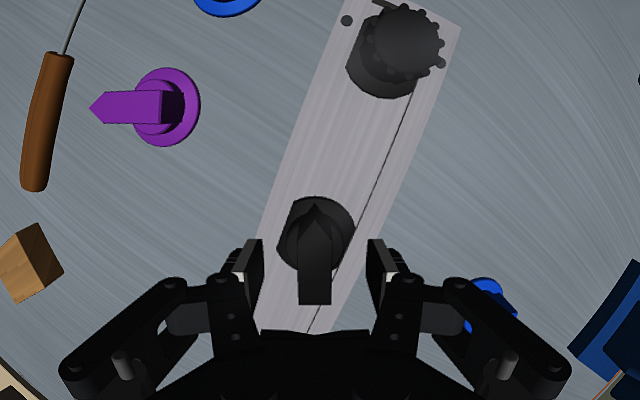

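View pics/s5.png

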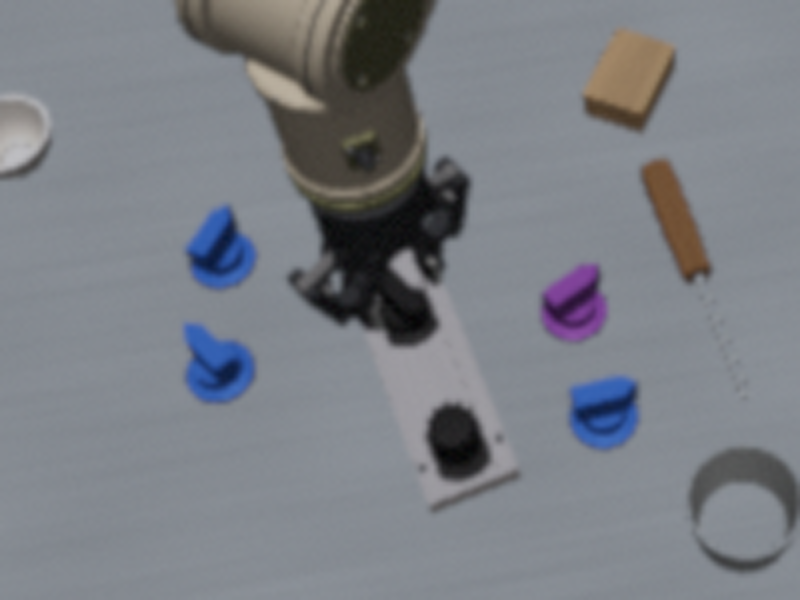

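>>> arm_command:
  moves:
    - [[0.6,0.12,0,0,0],[0.75,0,0,0,0],[0.8,0,0,0,0],[0.85,0,0,0,0],[0.9,0,0,0,0],[1,0,0,0,0],[1,0,0,0,0],[1,0,0,0,0]]
  force: 40

```text
clock: 8.72
position: [0.568, -0.217, 0.1009]
ee_rot: [0.676, 0.208, -0.676, 0.208]
ft_force: [-0.4, 0.2, 1.0]
grip_width: 0.177
```

```bash
python3 - <<'E'
from h import *
im,inf=snap('wrist','w6.png')
plan([.450,-.2445,.102])
s=manip.get_obs();print(s['torque'])
E
```

```text
pos [ 0.568  -0.217   0.1009] shift units [-0.04 -1.74  4.52]
tool x [ 0.  0. -1.] tool y yaw -55.81 ft [-0.   0.5  1.2] grip 0.177 j [-0.36  0.64  0.86  1.75 -0.56  1.02 -0.27] t 8.7667
[-0.00560923  0.05368863  0.01583765]
```

View pics/w6.png

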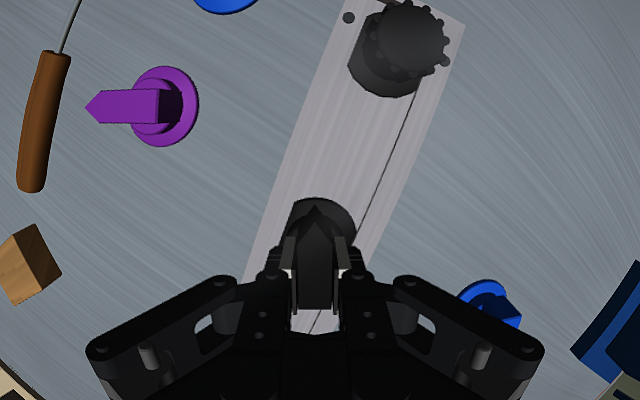

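>>> arm_command:
  moves:
    - [[1,-0.04,-0.06,0.16,0],[1,0,-0.12,0.32,0],[1,0,-0.12,0.32,0],[1,0,-0.12,0.32,0],[1,0,-0.12,0.32,0],[1,0,-0.12,0.32,0],[1,0,0,0,0]]

```text
clock: 9.35
position: [0.5202, -0.229, 0.1018]
ee_rot: [-0.676, -0.207, 0.676, -0.207]
ft_force: [-0.4, -0.4, 0.3]
grip_width: 0.177
```

```bash
python3 - <<'E'
from h import *
plan([.450,-.2445,.102])
E
```

```text
pos [ 0.5202 -0.229   0.1018] shift units [-0.   -1.06  2.67]
tool x [-0.001  0.    -1.   ] tool y yaw -55.94 ft [-0.4 -0.4  0.3] grip 0.177 j [-0.37  0.57  0.89  1.85 -0.53  0.98 -0.23] t 9.35
```

>>> arm_command:
  moves:
    - [[1,0,-0.12,0.32,0],[1,0,-0.12,0.32,0],[1,0,-0.12,0.32,0],[1,0,-0.12,0.32,0],[1,0,-0.12,0.32,0],[1,0,-0.12,0.32,0],[1,0,-0.12,0.32,0],[1,0,-0.12,0.32,0],[1,0,-0.06,0.16,0],[1,0,0,0,0]]

```text
clock: 10.18
position: [0.4506, -0.2456, 0.1019]
ee_rot: [-0.676, -0.208, 0.676, -0.207]
ft_force: [-0.3, -0.2, -0.8]
grip_width: 0.179
```

```bash
python3 - <<'E'
from h import *
im,inf=snap('wrist','w7.png')
plan([.450,-.2445,.102])
E
```

```text
pos [ 0.4515 -0.2453  0.102 ] shift units [-0.   -0.06  0.03]
tool x [ 0.  0. -1.] tool y yaw -55.85 ft [ 0.6  0.3 -1.5] grip 0.18 j [-0.39  0.46  0.95  2.   -0.47  0.92 -0.17] t 10.2333
```

View pics/w7.png

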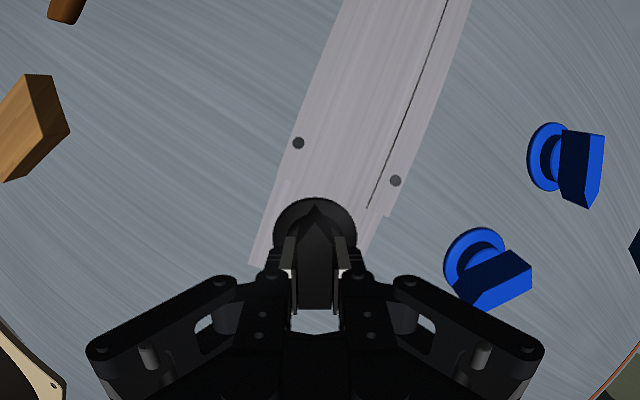

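>>> arm_command:
  moves:
    - [[1,-0.3,0,0,0],[1,-0.7,0,0,0],[1,-1,0,0,0],[1,-1,0,0,0],[1,-1,0,0,0],[1,-0.7,0,0,0],[1,-0.3,0,0,0],[1,0,0,0,0]]

```text
clock: 10.9
position: [0.4527, -0.2454, 0.2285]
ee_rot: [0.677, 0.208, -0.675, 0.208]
ft_force: [-0.2, 0.6, -1.1]
grip_width: 0.18
```

```bash
python3 - <<'E'
from h import *
im,inf=snap('wrist','w8.png');np.save('w8inf.npy',inf,allow_pickle=True)
plan([.540,.2338,.225])
a=cv2.imread('pics/w8.png')[180:330,215:415];cv2.imwrite('pics/w8c.png',cv2.convertScaleAbs(cv2.resize(a,(800,600),interpolation=cv2.INTER_CUBIC),alpha=2.0))
E
```

```text
pos [ 0.4522 -0.2449  0.2271] shift units [  0.1  -13.86 -13.68]
tool x [ 0.001  0.    -1.   ] tool y yaw -55.77 ft [ 0.4  0.2 -0.3] grip 0.176 j [-0.57  0.25  1.12  1.89 -0.25  1.15 -0.33] t 10.95
```

View pics/w8c.png

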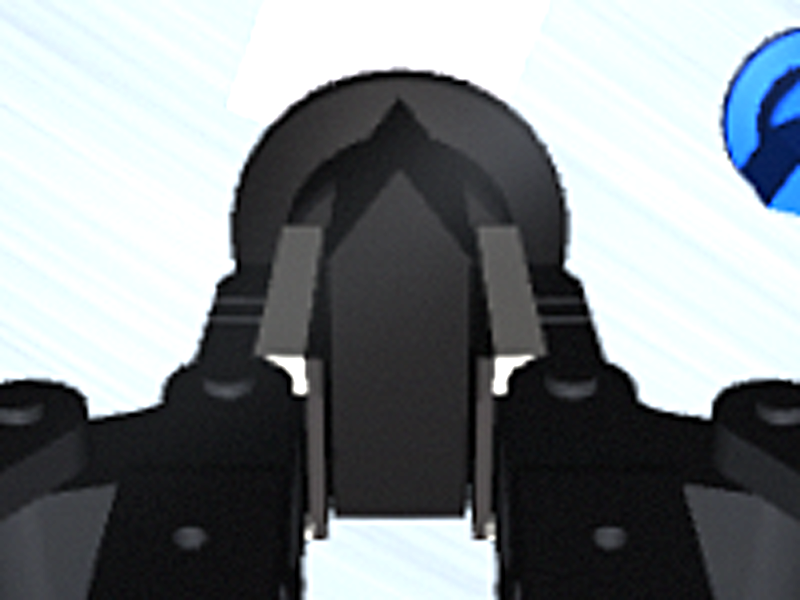

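```bash
cat > fit.py <<'E'
from h import *
from scipy.optimize import least_squares
def fit(inf,pos,M,obs):
    # knob frame: x=-toolz, y=?, z=-toolx
    kx=-M[:,2];kz=-M[:,0];ky=np.cross(kz,kx)
    pts=np.array([[25,0,44],[-20,0,44],[25,0,18]])/1000
    ang=np.linspace(-.6,.6,41);sk=np.array([[.024*np.cos(a),.024*np.sin(a),z] for a in ang for z in (.005,0)])
    def W(o,p): return pos+kx*(o[0]+p[0])+ky*(o[1]+p[1])+kz*(o[2]+p[2])
    def res(o):
        r=[proj(inf,W(o,p),True)[0]-v for p,v in zip(pts,obs[:3])]
        r.append(min(proj(inf,W(o,p),True)[0] for p in sk)-obs[3])
        r.append(proj(inf,W(o,pts[0]),True)[1]-obs[4]); return r
    s=least_squares(res,[0,0,-.095]);return s.x,s.fun,W(s.x,np.zeros(3))
E
python3 - <<'E'
from fit import *
inf=np.load('w8inf.npy',allow_pickle=True).item();s=manip.get_obs();M=R.from_quat(s['ee_rot']).as_matrix()
for o in ([222.5,309,204.5,197.5,315],):
    x,f,w=fit(inf,s['position'],M,o);print(x.round(4),np.round(f,2),w.round(4))
E
```

```text
[-0.0016 -0.0009 -0.0978] [-0.26  0.05  0.34 -0.08 -0.  ] [ 0.4515 -0.2466  0.1293]
```

>>> arm_command:
  moves:
    - [[1,0,-0.5,-0.38,0],[1,0,-0.98,-0.76,0],[1,0,-0.98,-0.76,0],[1,0,-0.98,-0.76,0],[1,0,-0.98,-0.76,0],[1,0,-0.98,-0.76,0],[1,0,-0.98,-0.76,0],[1,0,-0.98,-0.76,0],[1,0,-0.98,-0.76,0],[1,0,-0.98,-0.76,0],[1,0,-0.98,-0.76,0],[1,0,-0.98,-0.76,0]]

```text
clock: 11.95
position: [0.4732, 0.1124, 0.2256]
ee_rot: [-0.675, -0.208, 0.676, -0.208]
ft_force: [1.5, -0.6, 0.2]
grip_width: 0.177
```

>>> arm_command:
  moves:
    - [[1,0,-0.98,-0.76,0],[1,0,-0.98,-0.76,0],[1,0,-0.98,-0.76,0],[1,0,-0.98,-0.76,0],[1,0,-0.5,-0.38,4],[1,0,0,0,7],[1,0,0,0,7],[1,0,0,0,7],[1,0,0,0,7],[1,0,0,0,7],[1,0,0,0,7],[1,0,0,0,5]]

```text
clock: 12.95
position: [0.4821, 0.2501, 0.2253]
ee_rot: [-0.699, 0.106, 0.7, 0.105]
ft_force: [-0.7, -0.2, -0.5]
grip_width: 0.182
```

>>> arm_command:
  moves:
    - [[1,0,0,0,0],[1,0,0,0,0],[1,0,0,0,0]]

```text
clock: 13.2
position: [0.4824, 0.2502, 0.2261]
ee_rot: [-0.699, 0.103, 0.7, 0.102]
ft_force: [-0.1, -0.4, -0.8]
grip_width: 0.18
```

```bash
python3 - <<'E'
from h import *
plan([.4826,.2513,.225])
im,inf=snap('wrist','w9.png');np.save('w9inf.npy',inf,allow_pickle=True)
for q in ['spindle_tip']: 
  for d in manip.pinpoint(q,'wrist')[:2]: print(q,np.round(d['pixel'],1),round(d['confidence'],2),atz(inf,*d['pixel'],.094,True).round(4))
plan([.4826,.2513,.225])
E
```

```text
pos [0.4824 0.2502 0.2261] shift units [ 0.05 -0.05  0.01]
tool x [-0.001 -0.001 -1.   ] tool y yaw -106.64 ft [-0.1 -0.4 -0.8] grip 0.18 j [-1.4   0.31  0.99  1.82 -0.28  1.16 -2.18] t 13.2
spindle_tip [126.8 315.9] 0.7 [0.5398 0.2317 0.094 ]
pos [0.4826 0.2501 0.2266] shift units [ 0.06 -0.04  0.01]
tool x [-0. -0. -1.] tool y yaw -106.71 ft [ 0.7  0.6 -1.8] grip 0.177 j [-1.4   0.31  0.99  1.82 -0.28  1.16 -2.18] t 13.3
```

View pics/w9.png

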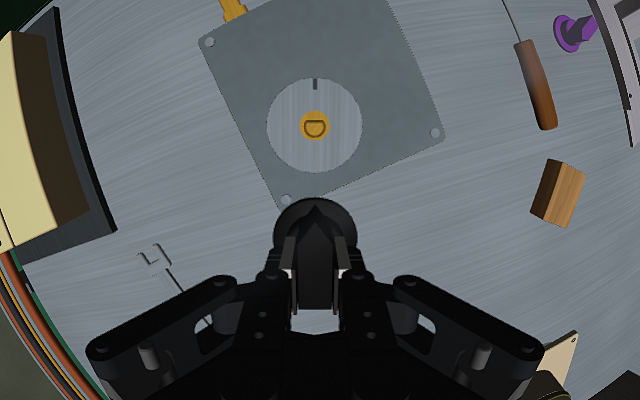

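```bash
python3 - <<'E'
import cv2
a=cv2.imread('pics/w9.png')[70:180,245:385];cv2.imwrite('pics/w9c.png',cv2.resize(a,(763,600),interpolation=cv2.INTER_CUBIC))
a=cv2.imread('pics/w9.png')[180:330,215:415];cv2.imwrite('pics/w9d.png',cv2.convertScaleAbs(cv2.resize(a,(800,600),interpolation=cv2.INTER_CUBIC),alpha=2.0))
E
```

```text
(no output)
```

View pics/w9c.png

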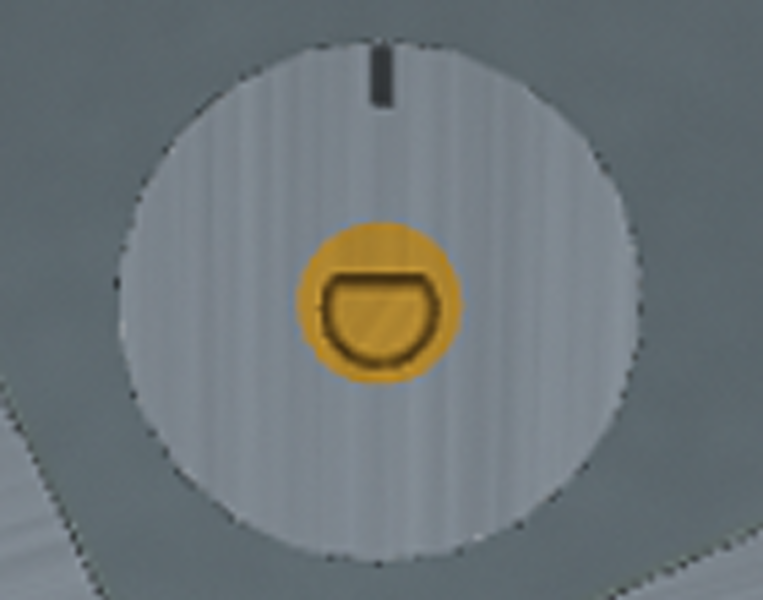

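View pics/w9d.png

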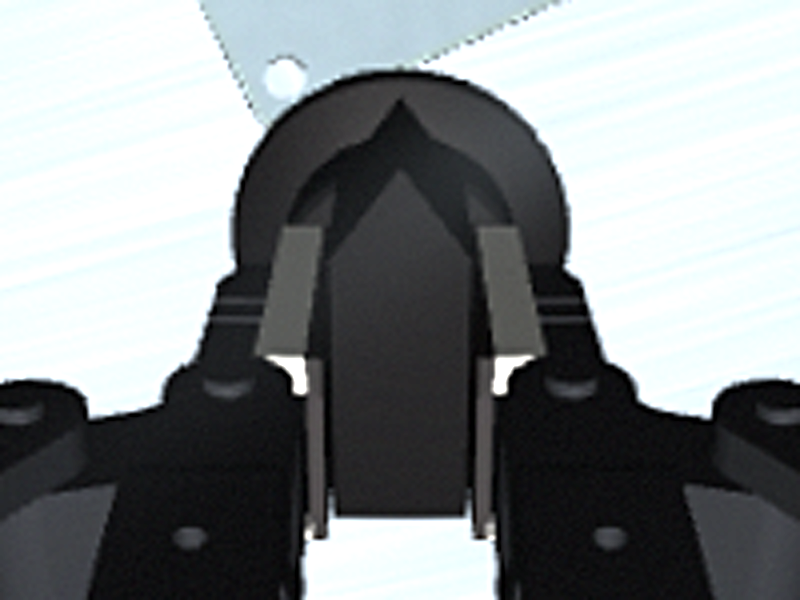

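```bash
python3 - <<'E'
from fit import *
inf=np.load('w9inf.npy',allow_pickle=True).item();s=manip.get_obs();M=R.from_quat(s['ee_rot']).as_matrix()
t=atz(inf,126.5,314.8,.0925,True)
x,f,w=fit(inf,s['position'],M,[222.5,309,204.5,197.5,315.1]);print(x.round(4),np.round(f,2),w.round(4))
print('collar c',atz(inf,70+302/5.45,245+380/5.45,.066,True).round(4),'tip',t.round(4))
d=t-w;d[2]=0;print('move units',(M.T@d/.025).round(3),'tool z dir',M[:,2].round(3),'rib yaw')
r=atz(inf,70+75/5.45,245+381/5.45,.068,True)-atz(inf,70+302/5.45,245+380/5.45,.066,True);print(np.degrees(np.arctan2(r[1],r[0])),np.degrees(np.arctan2(-M[1,2],-M[0,2])))
E
```

```text
[-0.002  -0.0006 -0.0996] [-0.17  0.02  0.32 -0.15 -0.  ] [0.4805 0.2501 0.127 ]
collar c [0.5399 0.2325 0.066 ] tip [0.5401 0.2324 0.0925]
move units [-1.000e-03 -5.000e-03 -2.488e+00] tool z dir [-0.958  0.287  0.   ] rib yaw
-16.822939576550418 -16.706265874800266
```

```bash
python3 - <<'E'
import cv2
a=cv2.imread('pics/w4.png')[155:245,255:375];cv2.imwrite('pics/w4c.png',cv2.convertScaleAbs(cv2.resize(a,(800,600),interpolation=cv2.INTER_CUBIC),alpha=1.8))
from fit import *
inf=np.load('w9inf.npy',allow_pickle=True).item();s=manip.get_obs();M=R.from_quat(s['ee_rot']).as_matrix();pos=s['position'];kx=-M[:,2]
for dz in (-.095,-.097,-.0996):
  for n,(px,pz),row in [('nose',(.025,.044),222.5),('tail',(-.02,.044),309),('noseb',(.025,.018),204.5),('skirt',(.024,.003),197.5)]:
    p=atz(inf,row,315,pos[2]+dz+pz,True); print(dz,n,round(float((p-pos)@kx-px),4))
E
```

```text
-0.095 nose -0.0004
-0.095 tail 0.0014
-0.095 noseb -0.0004
-0.095 skirt 0.0
-0.097 nose -0.0011
-0.097 tail -0.0001
-0.097 noseb -0.001
-0.097 skirt -0.0005
-0.0996 nose -0.002
-0.0996 tail -0.002
-0.0996 noseb -0.0018
-0.0996 skirt -0.0012
```

View pics/w4c.png

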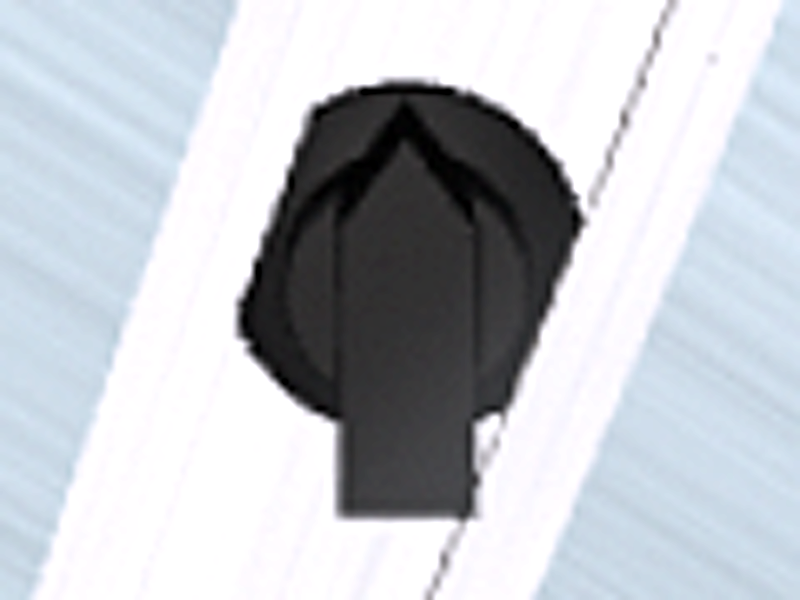

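```bash
python3 - <<'E'
from h import *
inf=np.load('w4inf.npy',allow_pickle=True).item()
p=lambda x,y,z:atz(inf,155+y/6.667,255+x/6.667,z,True)
n=p(405,138,.05);t=p(407,515,.05);u=(n-t)/np.linalg.norm(n-t)
print(n,t,np.linalg.norm(n-t),np.degrees(np.arctan2(u[1],u[0])),'c',n-.025*u,t+.02*u)
print('skirt',p(405,82,.0095)-.024*u)
E
```

```text
[ 0.58876788 -0.20386953  0.05      ] [ 0.5522375  -0.22873292  0.05      ] 0.04418888115588037 34.240079375267634 c [ 0.5681007  -0.21793607  0.05      ] [ 0.56877124 -0.21747969  0.05      ]
skirt [ 0.5683739  -0.21786927  0.0095    ]
```

>>> arm_command:
  moves:
    - [[1,0,0,-0.43,0],[1,0,0,-0.5,0],[1,0,0,-0.5,0],[1,0,0,-0.5,0],[1,0,0,-0.3,0],[1,0,0,-0.2,0],[1,0.5,0,0,0],[1,0.5,0,0,0],[1,0.3,0,0,0],[1,0,0,0,0],[1,0,0,0,0]]
  force: 60

```text
clock: 14.22
position: [0.5401, 0.2328, 0.1936]
ee_rot: [-0.699, 0.104, 0.7, 0.103]
ft_force: [1.4, 0.5, -1.0]
grip_width: 0.175
```

```bash
python3 - <<'E'
from h import *
im,inf=snap('wrist','w10.png')
plan([.5401,.2330,.173])
im,inf=snap('scene','s10.png')
a=cv2.imread('pics/s10.png')[120:270,330:530];cv2.imwrite('pics/s10.png',cv2.resize(a,(800,600),interpolation=cv2.INTER_CUBIC))
E
```

```text
pos [0.5405 0.2329 0.1943] shift units [0.85 0.   0.02]
tool x [-0. -0. -1.] tool y yaw -106.79 ft [ 0.1 -0.2 -0.2] grip 0.169 j [-1.21  0.47  0.93  1.73 -0.41  1.15 -2.03] t 14.2667
```

View pics/w10.png

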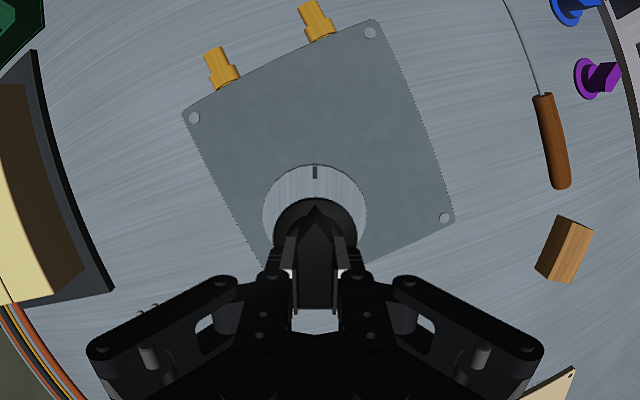

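View pics/s10.png

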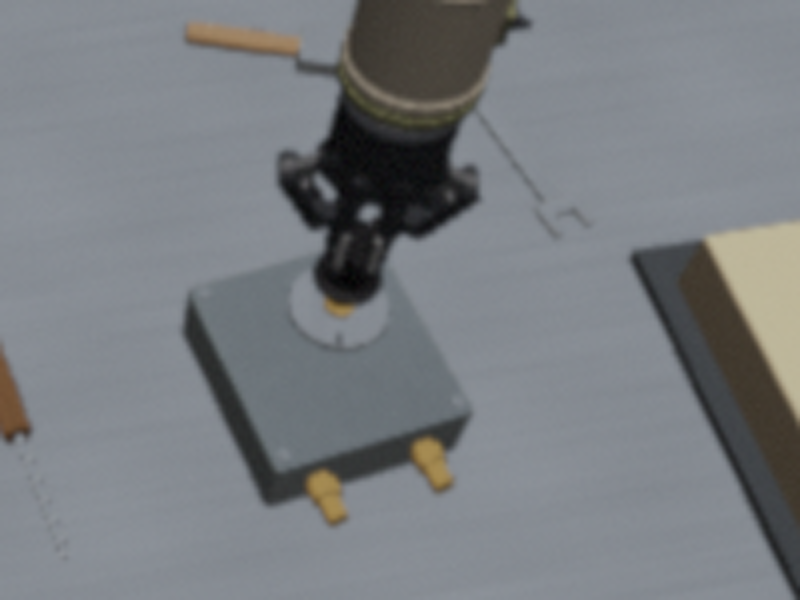

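>>> arm_command:
  moves:
    - [[1,0.1,0,0,0],[1,0.1,0,0,0],[1,0.1,0,0,0],[1,0.1,0,0,0],[1,0,0,0,0]]

```text
clock: 14.73
position: [0.5406, 0.2326, 0.1838]
ee_rot: [-0.699, 0.104, 0.7, 0.103]
ft_force: [0.5, 0.8, -0.9]
grip_width: 0.173
```

```bash
python3 -c "
from h import *
plan([.5401,.2330,.173]);print(manip.get_obs()['torque'])"
```

```text
pos [0.5406 0.2326 0.1838] shift units [ 0.43 -0.01  0.02]
tool x [-0.001 -0.    -1.   ] tool y yaw -106.82 ft [ 0.5  0.8 -0.9] grip 0.173 j [-1.2   0.48  0.92  1.74 -0.42  1.13 -2.02] t 14.7333
[-0.03607517  0.00508799  0.00960992]
```

>>> arm_command:
  moves:
    - [[1,0.1,0,0,0],[1,0.1,0,0,0],[1,0.1,0,0,0],[1,0.1,0,0,0],[1,0,0,0,0]]

```text
clock: 15.15
position: [0.5406, 0.2326, 0.1738]
ee_rot: [-0.699, 0.104, 0.7, 0.103]
ft_force: [-0.6, 0.1, -0.2]
grip_width: 0.174
```

```bash
python3 -c "
from h import *
plan([.5401,.2330,.165]);print(manip.get_obs()['torque'])"
```

```text
pos [0.5406 0.2326 0.1738] shift units [ 0.35 -0.01  0.02]
tool x [-0.001 -0.    -1.   ] tool y yaw -106.81 ft [-0.6  0.1 -0.2] grip 0.174 j [-1.19  0.49  0.91  1.75 -0.43  1.11 -2.01] t 15.15
[ 0.00786804 -0.00122358 -0.02219729]
```

>>> arm_command:
  moves:
    - [[1,0.05,0,0,0],[1,0.05,0,0,0],[1,0.05,0,0,0],[1,0,0,0,0]]

```text
clock: 15.48
position: [0.5409, 0.2327, 0.1707]
ee_rot: [0.7, -0.103, -0.699, -0.103]
ft_force: [-1.7, 0.9, 3.1]
grip_width: 0.173
```

>>> arm_command:
  moves:
    - [[1,0.05,0,0,0],[1,0.05,0,0,0],[1,0,0,0,0]]

```text
clock: 15.73
position: [0.5409, 0.2327, 0.1682]
ee_rot: [0.7, -0.103, -0.699, -0.103]
ft_force: [-0.6, -0.5, 4.7]
grip_width: 0.171
```

>>> arm_command:
  moves:
    - [[1,0.05,0,0,0],[1,0.04,0,0,0],[1,0,0,0,0]]

```text
clock: 15.98
position: [0.5409, 0.2327, 0.166]
ee_rot: [0.7, -0.103, -0.699, -0.104]
ft_force: [-1.4, -0.0, 6.3]
grip_width: 0.172
```

>>> arm_command:
  moves:
    - [[1,0.05,0,0,0],[1,0.04,0,0,0],[1,0,0,0,0],[1,0,0,0,0]]

```text
clock: 16.32
position: [0.5411, 0.2327, 0.1647]
ee_rot: [0.7, -0.103, -0.699, -0.104]
ft_force: [-5.2, -2.0, 14.3]
grip_width: 0.172
```

>>> arm_command:
  moves:
    - [[1,0.05,0,0,0],[1,0,0,0,0],[1,0,0,0,0]]

```text
clock: 16.57
position: [0.5413, 0.2327, 0.1645]
ee_rot: [-0.699, 0.103, 0.7, 0.104]
ft_force: [-9.3, -3.1, 26.3]
grip_width: 0.175
```

```bash
python3 - <<'E'
from fit import *
im,inf=snap('wrist','w11.png')
plan([.5401,.2330,.165]);print(manip.get_obs()['torque'])
im,i2=snap('scene','s11.png')
a=cv2.imread('pics/s11.png')[160:235,380:480];cv2.imwrite('pics/s11.png',cv2.resize(a,(800,600),interpolation=cv2.INTER_CUBIC))
a=cv2.imread('pics/w11.png')[150:330,195:435];cv2.imwrite('pics/w11c.png',cv2.convertScaleAbs(cv2.resize(a,(800,600),interpolation=cv2.INTER_CUBIC),alpha=2.0))
E
```

```text
pos [0.5413 0.2327 0.1645] shift units [-0.02  0.    0.05]
tool x [ 0.     0.002 -1.   ] tool y yaw -106.83 ft [-8.7 -2.  26.1] grip 0.173 j [-1.18  0.51  0.9   1.76 -0.44  1.09 -2.  ] t 16.6167
[-0.70853313  2.32501898  0.02020802]
```

View pics/s11.png

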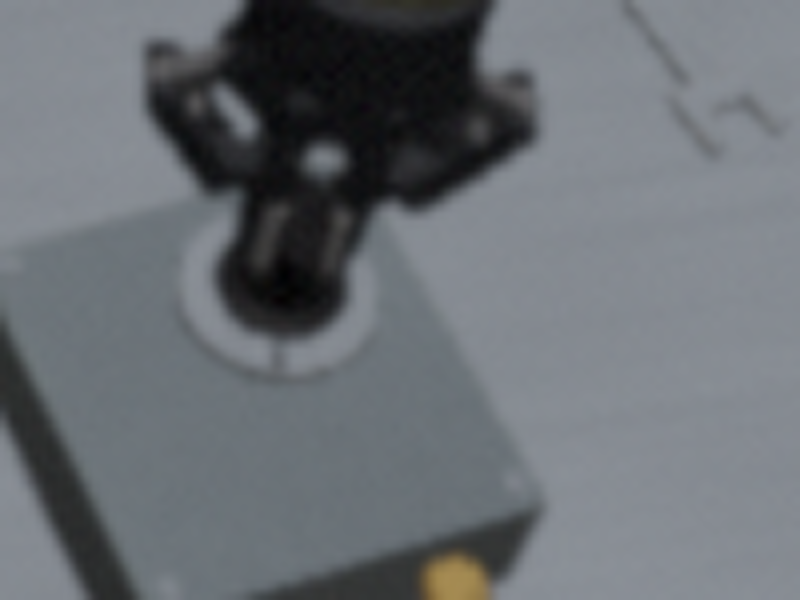

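View pics/w11c.png

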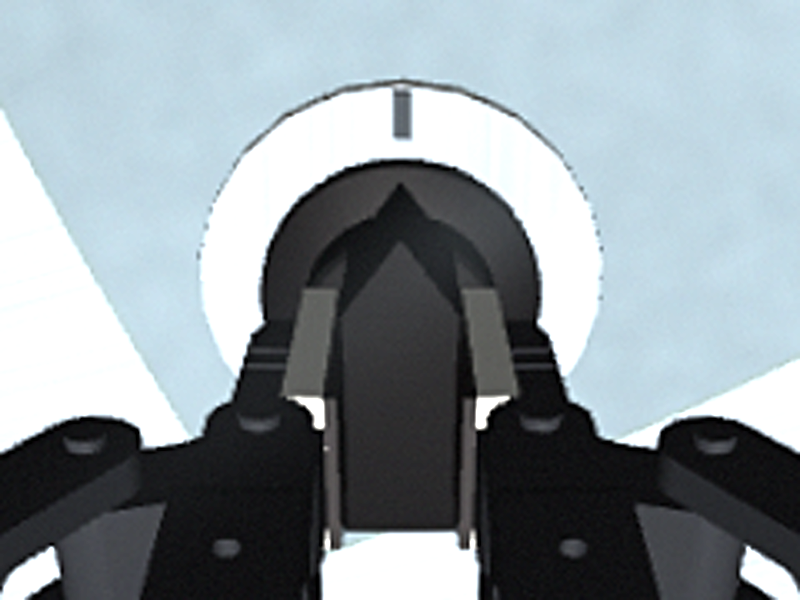

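>>> arm_command:
  moves:
    - [[1,-0.04,0,0,0],[1,0,0,0,0],[1,0,0,0,0],[1,0,0,0,0]]

```text
clock: 17.0
position: [0.5411, 0.2327, 0.1647]
ee_rot: [0.7, -0.103, -0.699, -0.104]
ft_force: [-6.0, -1.4, 18.3]
grip_width: 0.168
```

```bash
python3 - <<'E'
from h import *
plan([.5401,.2330,.165])
im,inf=snap('top','t12.png')
a=cv2.imread('pics/top0.png').astype(int);b=cv2.imread('pics/t12.png').astype(int)
plan([.5401,.2330,.165])
E
```

```text
pos [0.5411 0.2327 0.1647] shift units [-0.01 -0.    0.04]
tool x [ 0.     0.001 -1.   ] tool y yaw -106.83 ft [-6.  -1.4 18.3] grip 0.168 j [-1.18  0.51  0.9   1.76 -0.44  1.09 -2.  ] t 17.0
pos [0.5411 0.2327 0.1647] shift units [-0.01  0.    0.04]
tool x [ 0.     0.001 -1.   ] tool y yaw -106.82 ft [-7.2 -1.4 17.1] grip 0.172 j [-1.18  0.51  0.9   1.76 -0.44  1.09 -2.  ] t 17.05
```

View pics/t12.png

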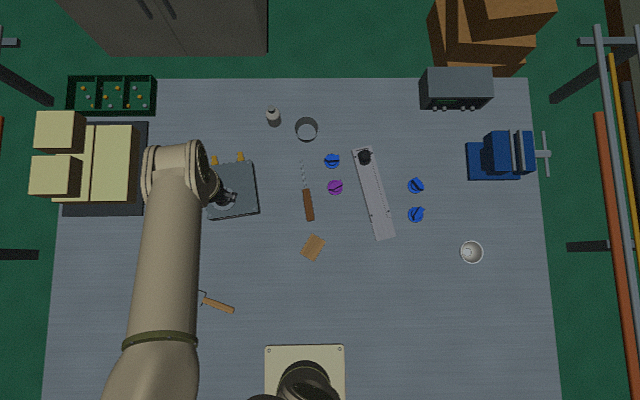

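The picture shows the other things unmoved, with the spare knob still in the rail at (157, 364). The knob is held on the valve at about 17 N, against the stop.

```bash
python3 -c "
from h import *
print(manip.hand_in())"
```

```text
the job is handed in; nothing more can be done
None
```

I handed the job in at about 17 s of the 56 s, with the knob on the spindle, pressed in and still gripped at 60 N. The hand-in gave no verdict.

**What I did:**
- I gripped the black pointer knob by its bar and slid it about 120 mm along the rail, ending about 30 mm past the lips, then lifted it.
- I turned it until its nose lined up with the index rib on the collar; the two agreed to within about 0.2°.
- I lowered it onto the spindle. The force stayed near zero until the bore bottomed, then rose steadily from about 3 to 6 N against the spring. It then climbed sharply to 26 N at the end stop.
- I backed off slightly, so it is held at about 17–18 N.

**Last checks:**
- **Depth:** the gripper's final height was 0.1647 m. I had expected about 0.165 m with the knob fully home and the spindle fully in.
- **Alignment:** the nose points at the rib and the tool is level.
- **Other things:** the spare knob and the look-alikes look unmoved, as do the screwdriver, block, tin, bottle and tub. The arm hid the wrench and part of the brush in the last picture, but nothing came near them.

**Disagreements:**
- The wrist-camera fit put the knob's height in the grip 3–5 mm away from what the grasp height gave. I trusted the grasp height, and the contact forces agreed with it.
- A sideways force of about 6–7 N remains, probably from a slight offset of less than 1 mm between the gripper and the spindle.

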